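# Re-aim a clamped exhaust elbow

## Robot

A 6-joint arm with a two-finger parallel gripper is mounted at the origin on a cart in front of the work surface, level with it; the furniture and walls round the work are solid. World frame = base frame: x ahead of the robot, y to its left, z up, the work surface at z = 0. Lengths are in m, angles in degrees, forces in N, time in s.
With the tool pointing down it reaches from about 0.375 to 0.9 m from the base axis. Payload 3.1 kg.
Tool frame: the origin (TCP) lies on the centre line of the jaws, within the pads' length; the fingertips stand 25 mm ahead of it and the grasp point (between the pads) lies 6 mm ahead of it; z points along the fingers, y is the line along which they close (so a half turn about z gives the same grasp; the last joint's range is limited). The gripper opens to 87 mm and grips with 3 to 60 N. Pads are 19 mm wide; open, the fingers measure 117 mm over their backs; the gripper's body (75 mm by 190 mm) begins 51 mm behind the grasp point.
Start: joints at [65.976, 30.224, 82.088, -0, 67.689, -10.227], TCP at [0.149, 0.607, 0.248] pointing down, gripper open.
Joint ranges: [-176.69, 176.69], [-43.24, 126.21], [12.49, 139.97], [-82, 262], [0, 151.66], [-163.58, 163.58]. Speed limits (degrees/s): [159.86, 159.86, 180, 180, 180, 180].

## Interface

Orientations are given as a 3x3 rotation matrix whose columns are the frame's x, y, z axes.
In Python, from rig import * gives the robot as it stands.
- The arm moves only by the tool step_arm, never from a script. Its argument "steps" is a list of rows, each a list of 7 numbers: the shift along the tool's x, y, z normalised to -1 to 1, where 1 is 0.3 m, then the turn, a rotation vector about the tool's x, y, z normalised to -1 to 1, where 1 is 45 degrees, then the gripper's target within -1 to 1 (shut at 1, half-way at 0, fully open at -1). A call has 1 to 8 rows; each row is the pose to reach, as a shift and turn from the pose commanded when the call began, along the tool's axes at that moment; what a row does not reach only later rows make up. A row lasts 1/12 s, in which the tool goes at most 41.7 mm and 7.16 degrees, less where a joint would pass 70% of its speed; a pose out of reach is approached as far as the arm can. A call with a number of a shift or a turn outside -1 to 1 is refused whole. A call with a gripper value outside its range is refused whole. The fingers move at their own pace and stop on an object; the grip force is fixed at half the most. Time passes only in rows, so rows that repeat a pose let the fingers close. It gives the time, the measured TCP pose, the force, the opening and the grip force at its end, in the units of the state.
- read_state(): the state, without advancing time (a new reading comes with each control period).
- capture(name): name is "scene" or "top"; returns a dict with "image" (400x640x3 uint8, red, green, blue), "vertical_fov" (degrees; the focal length in pixels is half the picture's height over the tangent of half this angle, whatever the lens; pixels are square), "cx", "cy" (the principal point, pixels), "world_from_camera" (4x4, takes a point from camera to world coordinates). Camera axes: x right, y down, z forward; pixel columns grow to the right and rows downward; lengths in m; the calibration is good to about 2 mm. A picture is of the moment at which its call begins. There is no depth.
- hand_in(): hands the job in; it is judged then, once.
The state is a dict: "time_s": time; "joint_positions": joint angles; "qvel": joint speeds; "tau": joint torques, N m; "position": TCP position; "tcp_rot": TCP orientation; "force": force on the tool from outside, world axes, zero at the start; "moment": the same for the moment, N m; "opening": opening from 0.0 (shut) to 1.0 (fully open); "grasp_force": force on a finger pad.
Only numpy, scipy, OpenCV 4.12 (cv2) and the standard library are available. Lean on these libraries where they do the work, as an engineer would, in place of code of your own. Each camera call takes 0.05 s, during which the arm holds its last target. There are 200 camera calls.

## Task

The flanged exhaust elbow is held down in the small swivel clamp on the bench. Back its clamp lever off anticlockwise just enough to free the elbow, about an eighth of a turn and never as much as a quarter; push the elbow round until its outlet points straight over the index pointer, then push the lever back clockwise until the clamp is fully tight again. Do not shift the pointer or the things lying around.

Things in the scene. Friction and masses are not known exactly. Their poses are not given: they have to be found in the camera images.
- swivel_clamp: (Lengths in mm.) grey cast fixture fixed to the bench. Origin: bench surface, on the elbow's vertical turning axis; x axis leads (away from the robot) from the elbow to the clamp column. Round foot radius 62, 12 high, and a tongue 60 wide to x = +112. Column 28 x 36 at x = +85 and its arm to x = +25 are 76 high, the boss of the upright clamp screw, at x = +40, y = 0, is 80.
- pipe_elbow (a joint): turning angle (rad) of the aluminium elbow about swivel_clamp's z axis; 0: outlet points along swivel_clamp's -x; positive anticlockwise from above. Flange radius 50, top 26 above the bench; pipe 30 thick rises on the axis and bends to a level outlet, centre 64 high, ending 113 out in a bead 37 across. Clamp tight: about 15 N at the outlet to turn it; clamp off: about 4 to 8 N, and it stays where left.
- outlet_mouth (a point): centre of the outlet's open end, 113 from the turning axis, 64 above the bench. Its x axis points from the mouth back along the pipe to the turning axis.
- index_pointer (a joint): angle (rad) of the steel index pointer about the same axis, same zero and sense as pipe_elbow: the elbow is aimed when both are equal. A flat blade 16 wide, at most 21 above the bench, lying under the outlet and ending in an upturned cone. Stiff; leave it where it is.
- pointer_tip (a point): tip of the index pointer's cone, 136 from the turning axis (just beyond the outlet's mouth), 38 above the bench, below the level of the pipe. Its x axis points to the turning axis.
- clamp_lever (a joint): angle (rad) of the clamp lever about the upright screw. 0: fully tight, at its stop; the lever then points along swivel_clamp's x axis turned by -0.4 rad. Grows anticlockwise from above as it is backed off. It grips ever less and is off the elbow from about 0.8 on; it runs on to 2.4 and stays where left. It takes about 10 N at the grip to loosen it, up to 18 N to tighten it.
- lever_axis (a point): point on the clamp screw's axis at the height of the lever's bar, 108 above the bench.
- lever_grip (a point): middle of the lever's black grip, 65 from the screw's axis, 108 above the bench. The grip is a level round bar 18 thick, from 33 to 94 from the axis, with free space under it down to 76 at least.
- cross_wrench: silver four-way wheel wrench, 97 x 96 x 15, lying flat; origin under its centre. Left of it and behind it stand fixed a small vehicle chassis, about 110 high, and a big truck chassis with wheels, about 210 high. A bystander.
- motor_can: black motor, 66 x 56 x 38, lying; origin under its centre. A bystander.
- driver_2: blue-handled hex driver, 198 long, 15 high, lying; origin under its centre. A bystander.

How it is judged:
By the outcome, as a careful person would: the job done as asked, in the order asked, and still so for the second after the job is handed in, with the robot touching nothing.
It also fails if it takes over 59 s, if anything falls off the work surface, if the arm or the gripper's body presses on something with over 40 N, if the wrist force passes 120 N, or if a joint passes its speed limit or range.

## Working session

There is one attempt and no reset: what is moved stays moved. The work goes in short steps, Python scripts to look and compute and a tool call to move; the robot and the scene stay as the last step left them, time stands still between calls to the robot, and variables do not carry over. Pictures are saved under pics/ and viewed, at most 10 in all, crops included, and the job is handed in when it is done.

Besides the shell and the picture viewer there is one more tool, called after "Call:" in YAML: its name, and indented under it one key for each argument. step_arm: Moves the arm, as the interface text tells. Scaled input: -1 to 1 covers 0.3 m each way for a shift and 45 degrees each way for a turn. Its arguments: {"type":"object","properties":{"steps":{"type":"array"}},"required":["steps"]}

```bash
ls; mkdir -p pics
python3 - <<'E'
from rig import *
import cv2,numpy as np
for n in("scene","top"):
    c=capture(n);cv2.imwrite(f"pics/{n}0.png",c["image"][:,:,::-1]);print(n,c["vertical_fov"],c["cx"],c["cy"],np.round(c["world_from_camera"],4).tolist())
s=read_state();print(s)
E
```

```text
pics
scene 44.95474398711302 320.19377484546175 208.5203688556605 [[-0.557, -0.5784, 0.5959, -0.081], [-0.8305, 0.3831, -0.4045, 0.1503], [0.0057, -0.7202, -0.6937, 0.7862], [0.0, 0.0, 0.0, 1.0]]
top 53.4686670265037 316.9838882856439 202.17897209811824 [[-0.0154, -0.9909, 0.1337, 0.4204], [-0.9998, 0.0136, -0.0136, -0.2201], [0.0117, -0.1338, -0.9909, 0.9352], [0.0, 0.0, 0.0, 1.0]]
{'time_s': 0.1, 'joint_positions': array([ 6.59773986e+01,  3.02720853e+01,  8.21480729e+01,  6.45076548e-04,
        6.76894963e+01, -1.02293540e+01]), 'qvel': array([-0.0953443 , -0.05164721, -0.19388048, -0.02202115, -0.11904183,
        0.00759647]), 'tau': array([ 4.39674818e-05, -4.40985417e+01, -1.77151054e+01,  6.35212194e-02,
        5.32862451e-02, -2.76516056e-05]), 'position': array([0.14875357, 0.60642108, 0.2466915 ]), 'tcp_rot': array([[-9.71161226e-01,  2.38422421e-01, -7.88628539e-04],
       [ 2.38423468e-01,  9.71159724e-01, -1.74382417e-03],
       [ 3.50117493e-04, -1.88156197e-03, -9.99998169e-01]]), 'force': array([1.08167437, 0.75124785, 0.07078017]), 'moment': array([ 0.01391779, -0.00967368, -0.0310762 ]), 'grasp_force': 0.0, 'opening': 0.9948954052487483}
```

View pics/scene0.png

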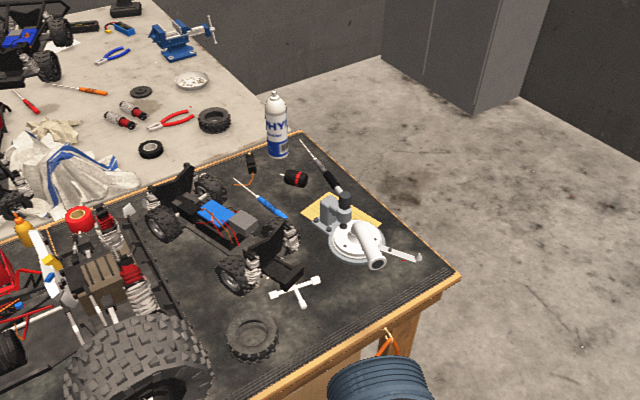

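View pics/top0.png

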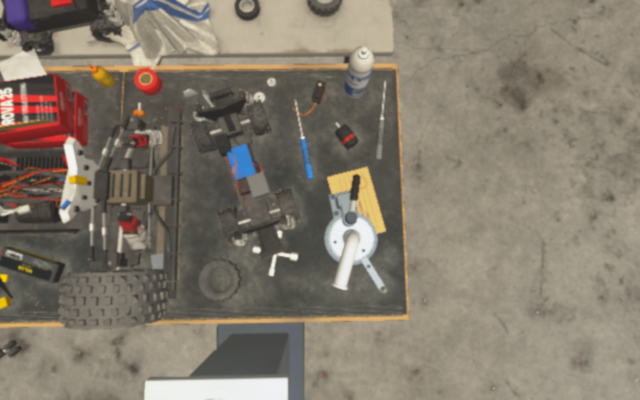

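The top view shows the clamp at about (350,240), the outlet mouth near (341,287), the pointer tip near (384,290) and the lever grip near (355,187). The scene view shows the mouth near (377,263) and the pointer tip near (420,260). I'll zoom in next.

Run:
```python
import cv2,numpy as np
a=cv2.imread("pics/top0.png")[165:305,290:410];b=cv2.imread("pics/scene0.png")[165:285,290:430]
a=cv2.resize(a,None,fx=4,fy=4,interpolation=3)[:560];b=cv2.resize(b,None,fx=4,fy=4,interpolation=3)
cv2.imwrite("pics/a.png",a);cv2.imwrite("pics/b.png",b)
```

```text
(no output)
```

View pics/a.png

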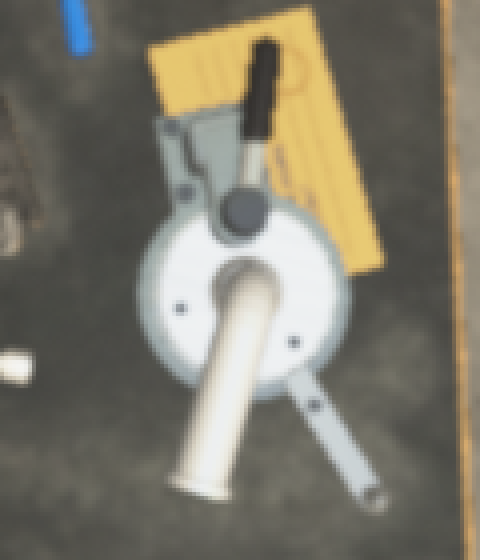

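View pics/b.png

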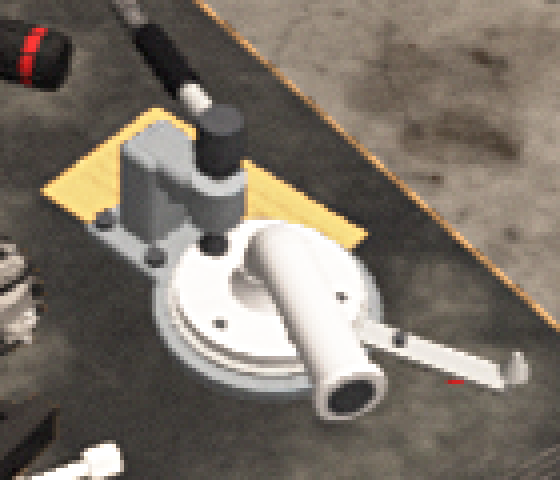

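The crops (4x, offsets 290,165 and 290,165) show these points in the top crop: foot centre (245,297), lever knob (245,210), grip from (258,138) to (267,42), mouth (200,490) and cone tip (375,495). In the scene crop the cone tip is at (517,355) and the mouth at (352,397). The elbow has to turn anticlockwise.

```bash
cat > h.py <<'E'
from rig import *
import cv2,numpy as np
def ray(c,u,v):
    f=200/np.tan(np.radians(c["vertical_fov"]/2));T=np.array(c["world_from_camera"])
    d=T[:3,:3]@np.array([(u-c["cx"])/f,(v-c["cy"])/f,1]);return T[:3,3],d
def plane(c,u,v,z):
    o,d=ray(c,u,v);return o+d*(z-o[2])/d[2]
def pix(c,p):
    f=200/np.tan(np.radians(c["vertical_fov"]/2));q=np.linalg.inv(c["world_from_camera"])@np.append(p,1)
    return q[:2]/q[2]*f+[c["cx"],c["cy"]]
E
python3 - <<'E'
from h import *
t=capture("top");s=capture("scene");np.set_printoptions(precision=4,suppress=True)
T=lambda x,y,z:plane(t,290+x/4,165+y/4,z);S=lambda x,y,z:plane(s,290+x/4,165+y/4,z)
for n,x,y,z in[("foot",245,297,.012),("flange",247,296,.026),("knob",245,210,.125),("gin",258,138,.108),("gout",267,42,.108),("mouth",200,490,.064),("tip",375,493,.038)]:print(n,T(x,y,z))
for n,x,y,z in[("flange",268,290,.026),("knob",222,112,.125),("mouth",352,397,.064),("tip",517,355,.038),("gin",203,85,.108),("gout",145,32,.108)]:print("S",n,S(x,y,z))
# flange via white mask in top
g=t["image"].astype(int);m=((g.min(2)>205)).astype(np.uint8);m[:,:300]=0;m[:,400:]=0;m[:210]=0;m[265:]=0
c=max(cv2.findContours(m,0,1)[0],key=cv2.contourArea);h=cv2.convexHull(c);print(cv2.minEnclosingCircle(h),cv2.boundingRect(c))
E
```

```text
foot [ 0.4571 -0.3109  0.012 ]
flange [ 0.4571 -0.3107  0.026 ]
knob [ 0.497 -0.301  0.125]
gin [ 0.5366 -0.3106  0.108 ]
gout [ 0.588  -0.3168  0.108 ]
mouth [ 0.3519 -0.2788  0.064 ]
tip [ 0.3466 -0.3777  0.038 ]
S flange [ 0.4546 -0.3087  0.026 ]
S knob [ 0.4965 -0.3037  0.125 ]
S mouth [ 0.3496 -0.2774  0.064 ]
S tip [ 0.3401 -0.3802  0.038 ]
S gin [ 0.5342 -0.3195  0.108 ]
S gout [ 0.5874 -0.3186  0.108 ]
((351.3923645019531, 240.76223754882812), 24.706897735595703) (329, 218, 45, 47)
```

```bash
cat >> h.py <<'E'
def Rz(yaw): # tool down, y axis at world angle yaw (deg)
    a=np.radians(yaw);y=np.array([np.cos(a),np.sin(a),0]);z=np.array([0,0,-1.]);return np.c_[np.cross(y,z),y,z]
def rel(p0,y0,p1,y1):
    d=Rz(y0).T@(np.array(p1)-p0)/.3;return np.round(d,3).tolist(),"rz",round((y0-y1)/45,3)
E
python3 - <<'E'
from h import *
W=[((.149,.607,.248),76.2),((.29,.45,.34),31.2),((.42,.2,.34),-13.8),((.5,-.05,.34),-58.8),((.56,-.312,.22),-100)]
for a,b in zip(W,W[1:]):print(rel(*a,*b))
E
```

```text
([-0.581, -0.396, -0.307], 'rz', 1.0)
([-0.937, -0.061, 0.0], 'rz', 1.0)
([-0.746, 0.458, 0.0], 'rz', 1.0)
([-0.281, 0.851, 0.4], 'rz', 0.916)
```

Call:
step_arm:
  steps:
    - [-0.581,-0.396,-0.307,0,0,1,-1]
    - [-0.581,-0.396,-0.307,0,0,1,-1]
    - [-0.581,-0.396,-0.307,0,0,1,-1]
    - [-0.581,-0.396,-0.307,0,0,1,-1]
    - [-0.581,-0.396,-0.307,0,0,1,-1]
    - [-0.581,-0.396,-0.307,0,0,1,-1]
    - [-0.581,-0.396,-0.307,0,0,1,-1]
    - [-0.581,-0.396,-0.307,0,0,1,-1]

```text
time_s: 0.87
position: [0.2912, 0.4492, 0.3405]
tcp_rot: [[-0.515, 0.857, 0.001], [0.857, 0.515, 0.001], [0.001, 0.002, -1.0]]
force: [0.4, -0.4, 0.8]
opening: 1.001
grasp_force: 0.0
```

Call:
step_arm:
  steps:
    - [-0.937,-0.061,0,0,0,1,-1]
    - [-0.937,-0.061,0,0,0,1,-1]
    - [-0.937,-0.061,0,0,0,1,-1]
    - [-0.937,-0.061,0,0,0,1,-1]
    - [-0.937,-0.061,0,0,0,1,-1]
    - [-0.937,-0.061,0,0,0,1,-1]
    - [-0.937,-0.061,0,0,0,1,-1]
    - [-0.937,-0.061,0,0,0,1,-1]

```text
time_s: 1.53
position: [0.4225, 0.1963, 0.3392]
tcp_rot: [[0.243, 0.97, 0.001], [0.97, -0.243, -0.002], [-0.002, 0.002, -1.0]]
force: [0.4, 1.1, 0.7]
opening: 0.998
grasp_force: 0.0
```

Call:
step_arm:
  steps:
    - [-0.746,0.458,0,0,0,1,-1]
    - [-0.746,0.458,0,0,0,1,-1]
    - [-0.746,0.458,0,0,0,1,-1]
    - [-0.746,0.458,0,0,0,1,-1]
    - [-0.746,0.458,0,0,0,1,-1]
    - [-0.746,0.458,0,0,0,1,-1]
    - [-0.746,0.458,0,0,0,1,-1]
    - [-0.746,0.458,0,0,0,1,-1]

```text
time_s: 2.2
position: [0.5012, -0.0521, 0.339]
tcp_rot: [[0.857, 0.516, -0.0], [0.516, -0.857, -0.0], [-0.0, 0.0, -1.0]]
force: [0.0, 0.2, 0.2]
opening: 0.998
grasp_force: 0.0
```

Call:
step_arm:
  steps:
    - [-0.281,0.851,0.4,0,0,0.916,-1]
    - [-0.281,0.851,0.4,0,0,0.916,-1]
    - [-0.281,0.851,0.4,0,0,0.916,-1]
    - [-0.281,0.851,0.4,0,0,0.916,-1]
    - [-0.281,0.851,0.4,0,0,0.916,-1]
    - [-0.281,0.851,0.4,0,0,0.916,-1]
    - [-0.281,0.851,0.4,0,0,0.916,-1]
    - [-0.281,0.851,0.4,0,0,0.916,-1]

```text
time_s: 2.87
position: [0.5607, -0.3153, 0.2153]
tcp_rot: [[0.985, -0.174, -0.003], [-0.174, -0.985, 0.0], [-0.003, -0.0, -1.0]]
force: [-0.5, 0.3, -0.5]
opening: 1.003
grasp_force: 0.0
```

Call:
step_arm:
  steps:
    - [0,0,0.1,0,0,0,-1]
    - [0,0,0.2,0,0,0,-1]
    - [0,0,0.3,0,0,0,-1]
    - [0,0,0.347,0,0,0,-1]
    - [0,0,0.347,0,0,0,-1]
    - [0,0,0.347,0,0,0,0.2]
    - [0,0,0.347,0,0,0,0.2]
    - [0,0,0.347,0,0,0,0.2]

```text
time_s: 3.53
position: [0.5615, -0.3119, 0.1175]
tcp_rot: [[0.985, -0.172, 0.003], [-0.172, -0.985, -0.002], [0.003, 0.001, -1.0]]
force: [0.6, -0.3, -0.3]
opening: 0.856
grasp_force: 0.0
```

Run:
```python
from h import *
c=capture("top");cv2.imwrite("pics/t1.png",cv2.resize(c["image"][120:310,260:430,::-1],None,fx=3,fy=3,interpolation=3))
s=read_state();print(s["position"],s["force"],s["opening"],s["joint_positions"])
```

```text
[ 0.56137609 -0.31210018  0.11753422] [-1.04471209  0.78193458 -0.63896041] 0.8074893031408064 [-3.90273428e+01  4.05579874e+01  8.55322770e+01  1.01232096e-02
  5.37086595e+01  6.09135305e+01]
```

View pics/t1.png

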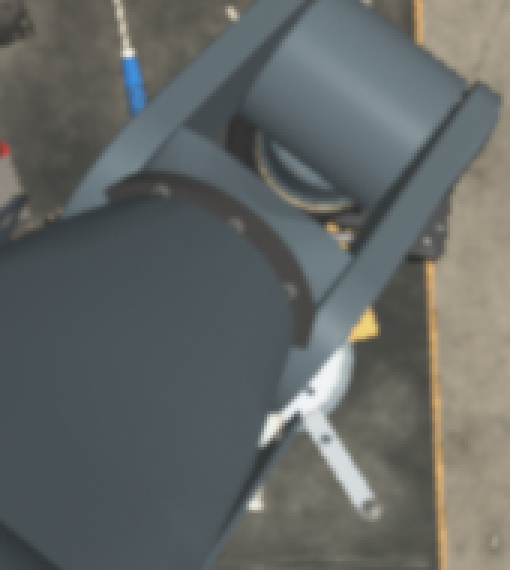

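The arm hides the lever from above; only the pointer, around (340,450) in the crop, can be seen. I'll close on the bar and judge by the opening.

Call:
step_arm:
  steps:
    - [0,0,0,0,0,0,0.5]
    - [0,0,0,0,0,0,0.5]
    - [0,0,0,0,0,0,0.5]
    - [0,0,0,0,0,0,0.5]
    - [0,0,0,0,0,0,1]
    - [0,0,0,0,0,0,1]
    - [0,0,0,0,0,0,1]
    - [0,0,0,0,0,0,1]

```text
time_s: 4.25
position: [0.5601, -0.312, 0.1155]
tcp_rot: [[0.985, -0.174, -0.0], [-0.174, -0.985, 0.0], [-0.0, -0.0, -1.0]]
force: [0.9, 5.2, 0.7]
opening: 0.204
grasp_force: 7.9
```

Run:
```python
from h import *
a=np.array([.496,-.302]);r=.065;y0=-100
p0=np.r_[a+r*np.array([np.cos(np.radians(-10)),np.sin(np.radians(-10))]),.1]
for k in np.arange(6,55,6):
    t=np.radians(-10+k);print(k,rel(p0,-100,np.r_[a+r*np.array([np.cos(t),np.sin(t)]),.1],-100+k))
```

```text
6 ([-0.001, -0.023, 0.0], 'rz', np.float64(-0.133))
12 ([-0.005, -0.045, 0.0], 'rz', np.float64(-0.267))
18 ([-0.011, -0.067, 0.0], 'rz', np.float64(-0.4))
24 ([-0.019, -0.088, 0.0], 'rz', np.float64(-0.533))
30 ([-0.029, -0.108, 0.0], 'rz', np.float64(-0.667))
36 ([-0.041, -0.127, 0.0], 'rz', np.float64(-0.8))
42 ([-0.056, -0.145, 0.0], 'rz', np.float64(-0.933))
48 ([-0.072, -0.161, 0.0], 'rz', np.float64(-1.067))
54 ([-0.089, -0.175, 0.0], 'rz', np.float64(-1.2))
```

Call:
step_arm:
  steps:
    - [0,-0.011,0,0,0,-0.067,1]
    - [-0.001,-0.023,0,0,0,-0.133,1]
    - [-0.003,-0.034,0,0,0,-0.2,1]
    - [-0.005,-0.045,0,0,0,-0.267,1]
    - [-0.008,-0.056,0,0,0,-0.333,1]
    - [-0.011,-0.067,0,0,0,-0.4,1]
    - [-0.019,-0.088,0,0,0,-0.533,1]
    - [-0.019,-0.088,0,0,0,-0.533,1]

```text
time_s: 4.92
position: [0.5588, -0.2855, 0.1155]
tcp_rot: [[0.97, 0.244, -0.001], [0.244, -0.97, -0.001], [-0.001, 0.001, -1.0]]
force: [-0.9, -2.9, -1.0]
opening: 0.194
grasp_force: 30.0
```

Call:
step_arm:
  steps:
    - [-0.001,-0.023,0,0,0,-0.133,1]
    - [-0.005,-0.045,0,0,0,-0.267,1]
    - [-0.011,-0.067,0,0,0,-0.4,1]
    - [-0.019,-0.088,0,0,0,-0.533,1]
    - [-0.02,-0.09,0,0,0,-0.544,1]
    - [-0.02,-0.09,0,0,0,-0.544,1]
    - [-0.02,-0.09,0,0,0,-0.544,1]
    - [-0.02,-0.09,0,0,0,-0.544,1]

```text
time_s: 5.58
position: [0.5467, -0.262, 0.1154]
tcp_rot: [[0.784, 0.621, -0.0], [0.621, -0.784, -0.003], [-0.002, 0.002, -1.0]]
force: [-1.0, -4.9, -2.2]
opening: 0.198
grasp_force: 30.0
```

Call:
step_arm:
  steps:
    - [0,0,0,0,0,0,-0.3]
    - [0,0,0,0,0,0,-0.3]
    - [0,0,0,0,0,0,-0.3]
    - [0,0,-0.15,0,0,0,-0.3]
    - [0,0,-0.3,0,0,0,-0.3]
    - [0,0,-0.45,0,0,0,-0.3]
    - [0,0,-0.45,0,0,0,-0.3]
    - [0,0,-0.45,0,0,0,-0.3]

```text
time_s: 6.25
position: [0.549, -0.2612, 0.2552]
tcp_rot: [[0.783, 0.622, 0.008], [0.622, -0.783, -0.005], [0.003, 0.009, -1.0]]
force: [0.7, -0.8, 0.1]
opening: 0.63
grasp_force: 0.0
```

Run:
```python
from h import *
W=[((.547,-.262,.25),-51.6),((.42,0,.25),-90),((.370,-.284,.17),-106.8)]
for a,b in zip(W,W[1:]):print(rel(*a,*b))
```

```text
([0.211, -0.947, 0.0], 'rz', 0.853)
([-0.167, 0.947, 0.267], 'rz', 0.373)
```

Call:
step_arm:
  steps:
    - [0.211,-0.947,0,0,0,0.853,-0.3]
    - [0.211,-0.947,0,0,0,0.853,-0.3]
    - [0.211,-0.947,0,0,0,0.853,-0.3]
    - [0.211,-0.947,0,0,0,0.853,-0.3]
    - [0.211,-0.947,0,0,0,0.853,-0.3]
    - [0.211,-0.947,0,0,0,0.853,-0.3]
    - [0.211,-0.947,0,0,0,0.853,-0.3]
    - [0.211,-0.947,0,0,0,0.853,-0.3]

```text
time_s: 6.92
position: [0.4119, 0.008, 0.2482]
tcp_rot: [[1.0, 0.006, -0.012], [0.006, -1.0, 0.006], [-0.012, -0.006, -1.0]]
force: [-0.5, -1.1, -0.1]
opening: 0.65
grasp_force: 0.0
```

Run:
```python
from h import *
c=capture("top");cv2.imwrite("pics/t2.png",cv2.resize(c["image"][165:305,290:410,::-1],None,fx=4,fy=4,interpolation=3))
```

```text
(no output)
```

View pics/t2.png

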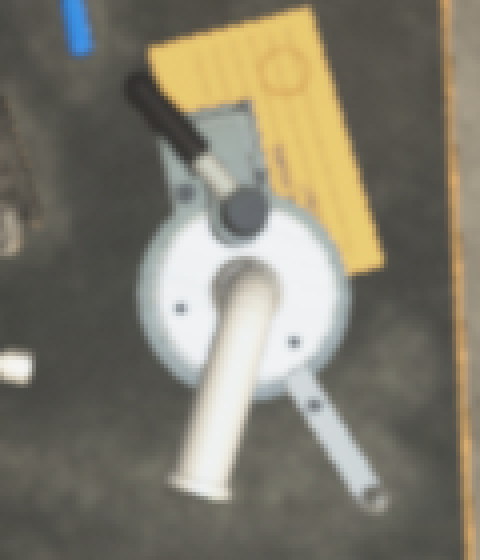

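The lever now points up and to the left, from (245,210) to (138,85), about 0.85 rad off. The elbow and pointer haven't moved.

Call:
step_arm:
  steps:
    - [-0.14,0.973,0.26,0,0,0.373,-1]
    - [-0.14,0.973,0.26,0,0,0.373,-1]
    - [-0.14,0.973,0.26,0,0,0.373,-1]
    - [-0.14,0.973,0.26,0,0,0.373,-1]
    - [-0.14,0.973,0.26,0,0,0.373,-1]
    - [-0.14,0.973,0.26,0,0,0.373,-1]
    - [-0.14,0.973,0.26,0,0,0.373,-1]
    - [-0.14,0.973,0.26,0,0,0.373,-1]

```text
time_s: 7.63
position: [0.3774, -0.2968, 0.1703]
tcp_rot: [[0.956, -0.293, 0.0], [-0.293, -0.956, -0.002], [0.001, 0.002, -1.0]]
force: [0.5, -0.4, -0.1]
opening: 0.997
grasp_force: 0.0
```

Run:
```python
from h import *
t=capture("top");s=capture("scene")
ax=np.array([.4565,-.310])
ang=lambda p:round(np.degrees(np.arctan2(*(p[:2]-ax)[::-1]))%360,1)
for x,y,z in[(314,403,.019),(375,493,.038),(370,487,.02),(303,376,.019)]:
    p=plane(t,290+x/4,165+y/4,z);print("top",p,ang(p),np.hypot(*(p[:2]-ax)))
for x,y,z in[(400,341,.019),(517,353,.038)]:
    p=plane(s,290+x/4,165+y/4,z);print("scene",p,ang(p),np.hypot(*(p[:2]-ax)))
p0=np.r_[read_state()["position"]];print(p0)
for th in(163.2,211.4):
    a=np.radians(th);q=np.r_[ax+.09*np.array([np.cos(a),np.sin(a)]),.07];print(th,q)
a0=163.2
P=lambda th:np.r_[ax+.09*np.array([np.cos(np.radians(th)),np.sin(np.radians(th))]),.07]
for k in(12,24):print(k,rel(P(a0),a0+90,P(a0+k),a0+90+k))
```

```text
top [ 0.39594094 -0.34803892  0.019     ] 212.1 0.07151475334899435
top [ 0.34660948 -0.37766801  0.038     ] 211.6 0.12905381048899223
top [ 0.34850479 -0.37811905  0.02      ] 212.2 0.12768387238746595
top [ 0.41128498 -0.34223841  0.019     ] 215.5 0.05553118593697046
scene [ 0.39207991 -0.34889406  0.019     ] 211.1 0.07525088452260617
scene [ 0.34110104 -0.38106871  0.038     ] 211.6 0.13552742008995577
[ 0.37724765 -0.29361252  0.17070411]
163.2 [ 0.37034125 -0.28398714  0.07      ]
211.4 [ 0.37968043 -0.35689087  0.07      ]
12 ([0.007, 0.062, 0.0], 'rz', -0.267)
24 ([0.026, 0.122, 0.0], 'rz', -0.533)
```

Call:
step_arm:
  steps:
    - [-0.033,-0.018,0.0,0,0,0,-1]
    - [-0.033,-0.018,0.1,0,0,0,-1]
    - [-0.033,-0.018,0.2,0,0,0,-1]
    - [-0.033,-0.018,0.3,0,0,0,-1]
    - [-0.033,-0.018,0.34,0,0,0,-1]
    - [-0.033,-0.018,0.34,0,0,0,-1]
    - [-0.033,-0.018,0.34,0,0,0,0]
    - [-0.033,-0.018,0.34,0,0,0,0]

```text
time_s: 8.4
position: [0.3705, -0.2819, 0.0712]
tcp_rot: [[0.958, -0.287, 0.0], [-0.287, -0.958, -0.0], [0.0, 0.0, -1.0]]
force: [-0.1, -0.0, 0.3]
opening: 0.916
grasp_force: 0.0
```

Call:
step_arm:
  steps:
    - [0,0,0,0,0,0,0.2]
    - [0,0,0,0,0,0,0.2]
    - [0,0,0,0,0,0,0.2]
    - [0,0,0,0,0,0,0.2]
    - [0,0,0,0,0,0,0.5]
    - [0,0,0,0,0,0,0.5]
    - [0,0,0,0,0,0,0.5]
    - [0,0,0,0,0,0,0.5]

```text
time_s: 9.07
position: [0.3702, -0.2821, 0.0706]
tcp_rot: [[0.957, -0.289, 0.0], [-0.289, -0.957, 0.001], [-0.0, -0.001, -1.0]]
force: [-0.8, 0.1, 1.6]
opening: 0.334
grasp_force: 30.0
```

Call:
step_arm:
  steps:
    - [0.001,0.016,0,0,0,-0.067,0.5]
    - [0.002,0.031,0,0,0,-0.133,0.5]
    - [0.004,0.047,0,0,0,-0.2,0.5]
    - [0.007,0.062,0,0,0,-0.267,0.5]
    - [0.011,0.078,0,0,0,-0.333,0.5]
    - [0.015,0.093,0,0,0,-0.4,0.5]
    - [0.026,0.122,0,0,0,-0.533,0.5]
    - [0.026,0.122,0,0,0,-0.533,0.5]

```text
time_s: 9.73
position: [0.3671, -0.3215, 0.0706]
tcp_rot: [[0.991, 0.13, 0.0], [0.13, -0.991, -0.002], [-0.0, 0.002, -1.0]]
force: [-1.2, -2.1, 0.7]
opening: 0.337
grasp_force: 30.0
```

Run:
```python
from h import *
s=read_state();ax=np.array([.4565,-.310]);p=s["position"];y=np.degrees(np.arctan2(s["tcp_rot"][1][1],s["tcp_rot"][0][1]))
d=p[:2]-ax;print(p,y%360,np.degrees(np.arctan2(d[1],d[0]))%360,np.hypot(*d))
r=.0905
for th in(199,211.6):
    a=np.radians(th);print(rel(p,y%360,np.r_[ax+r*np.array([np.cos(a),np.sin(a)]),p[2]],th+90))
```

```text
[ 0.36708695 -0.3215492   0.07055958] 277.48358803982524 187.35996211710096 0.0901558515964367
([0.005, 0.061, 0.0], 'rz', np.float64(-0.256))
([0.025, 0.124, 0.0], 'rz', np.float64(-0.536))
```

Call:
step_arm:
  steps:
    - [0.001,0.03,0,0,0,-0.128,0.5]
    - [0.005,0.061,0,0,0,-0.256,0.5]
    - [0.013,0.093,0,0,0,-0.4,0.5]
    - [0.025,0.124,0,0,0,-0.536,0.5]
    - [0.025,0.124,0,0,0,-0.536,0.5]
    - [0.025,0.124,0,0,0,-0.536,0.5]
    - [0.025,0.124,0,0,0,-0.536,0.5]
    - [0.025,0.124,0,0,0,-0.536,0.5]

```text
time_s: 10.4
position: [0.3794, -0.3566, 0.0706]
tcp_rot: [[0.855, 0.519, 0.001], [0.519, -0.855, -0.002], [-0.0, 0.002, -1.0]]
force: [-0.7, -4.9, -2.2]
opening: 0.332
grasp_force: 30.0
```

Call:
step_arm:
  steps:
    - [0,0,0,0,0,0,0]
    - [0,0,0,0,0,0,-0.2]
    - [0,0,0,0,0,0,-0.2]
    - [0,0,0,0,0,0,-0.2]
    - [0,0,-0.1,0,0,0,-0.2]
    - [0,0,-0.25,0,0,0,-0.2]
    - [0,0,-0.4,0,0,0,-0.2]
    - [0,0,-0.45,0,0,0,-0.2]

```text
time_s: 11.07
position: [0.3801, -0.3562, 0.2094]
tcp_rot: [[0.854, 0.521, 0.003], [0.521, -0.854, -0.004], [0.001, 0.005, -1.0]]
force: [0.0, -0.3, 0.6]
opening: 0.598
grasp_force: 0.0
```

Call:
step_arm:
  steps:
    - [0.633,-0.786,-0.15,0,0,0,-0.4]
    - [0.633,-0.786,-0.15,0,0,0,-0.4]
    - [0.633,-0.786,-0.15,0,0,0,-0.4]
    - [0.633,-0.786,-0.15,0,0,0,-0.4]
    - [0.633,-0.786,-0.15,0,0,0,-0.4]
    - [0.633,-0.786,-0.15,0,0,0,-0.4]
    - [0.633,-0.786,-0.15,0,0,0,-0.4]
    - [0.633,-0.786,-0.15,0,0,0,-0.4]

```text
time_s: 11.73
position: [0.417, -0.0503, 0.251]
tcp_rot: [[0.852, 0.524, -0.001], [0.524, -0.852, 0.003], [0.0, -0.003, -1.0]]
force: [-0.0, -0.1, -1.1]
opening: 0.694
grasp_force: 0.0
```

Run:
```python
from h import *
r=[cv2.resize(capture(n)["image"][165:305,290:430,::-1],None,fx=2.8,fy=4,interpolation=3) if 0 else cv2.resize(capture(n)["image"][200:300,305:405+(n=="scene")*25,::-1],None,fx=3.5,fy=3.5,interpolation=3) for n in("top","scene")]
i=np.hstack(r);print(i.shape);cv2.imwrite("pics/t3.png",i)
```

```text
(350, 788, 3)
```

View pics/t3.png

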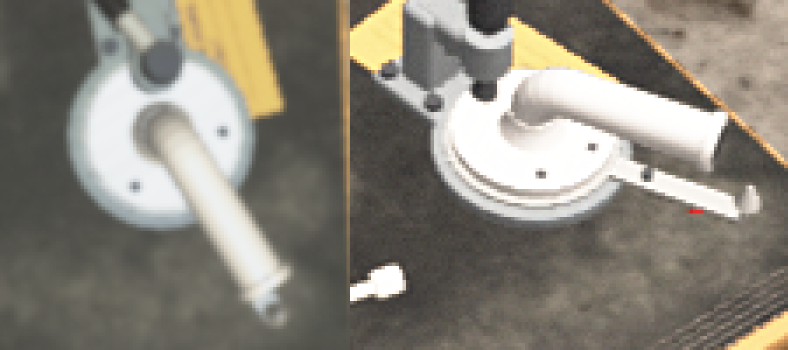

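Top half: the outlet now lies over the pointer, with the bead centre at about (266,281) and the cone just beyond it at about (272,310). I'll compare these with the positions the calibration predicts.

Run:
```python
from h import *
t=capture("top");s=capture("scene");ax=np.array([.4565,-.310])
ang=lambda p:round(np.degrees(np.arctan2(*(p[:2]-ax)[::-1]))%360,1)
U=lambda x,y,z:plane(t,305+x/3.5,200+y/3.5,z);V=lambda x,y,z:plane(s,305+(x-350)/3.5,200+y/3.5,z)
for n,p in[("bead",U(266,281,.064)),("tip",U(274,311,.038)),("Smouth",V(714,142,.064)),("Stip",V(745,188,.038))]:print(n,p,ang(p))
for a in(209,211.6,214):
  q=np.radians(a);u=np.array([np.cos(q),np.sin(q)])
  print(a,"mouth",(pix(t,np.r_[ax+.113*u,.064])-[305,200])*3.5,"tip",(pix(t,np.r_[ax+.136*u,.038])-[305,200])*3.5,"S",(pix(s,np.r_[ax+.113*u,.064])-[305,200])*3.5+[350,0],(pix(s,np.r_[ax+.136*u,.038])-[305,200])*3.5+[350,0])
# pipe centreline in top: white pixels outside flange, along radial distances
g=t["image"].astype(int)
for r in(.07,.08,.09,.1):
  row=[]
  for a in np.arange(190,235,.5):
    q=np.radians(a);p=pix(t,np.r_[ax+r*np.array([np.cos(q),np.sin(q)]),.064]);row.append(cv2.getRectSubPix(t["image"].astype(np.float32),(1,1),tuple(map(float,p)))[0,0].sum()/3)
  row=np.array(row);m=row>(row.min()+row.max())/2;a=np.arange(190,235,.5)[m];print(r,a.min(),a.max(),(a.min()+a.max())/2)
```

```text
bead [ 0.36570798 -0.36778752  0.064     ] 212.5
tip [ 0.34530605 -0.37658572  0.038     ] 210.9
Smouth [ 0.36308211 -0.3682291   0.064     ] 211.9
Stip [ 0.34174112 -0.37785509  0.038     ] 210.6
209 mouth [261.62060971 294.34382587] tip [273.43483951 323.50773708] S [715.74821558 150.29179967] [747.41305728 193.97393725]
211.6 mouth [268.6273664 289.9545284] tip [281.63795827 318.34869595] S [718.56153665 144.33575963] [750.63151355 186.70957644]
214 mouth [274.90391686 285.61919228] tip [288.9844278  313.25407613] S [720.7965073  138.76246698] [753.16668392 179.92069422]
0.07 202.0 223.5 212.75
0.08 203.0 222.0 212.5
0.09 204.0 220.5 212.25
0.1 204.5 219.5 212.0
```

Run:
```python
from h import *
t=capture("top");s=capture("scene");ax=np.array([.4565,-.310])
def prof(c,im,r,z,lo,hi):
  A=np.arange(lo,hi,.25);row=[]
  for a in A:
    q=np.radians(a);p=pix(c,np.r_[ax+r*np.array([np.cos(q),np.sin(q)]),z]);row.append(cv2.getRectSubPix(im,(1,1),tuple(map(float,p)))[0,0].sum()/3)
  row=np.array(row);a=A[row>(row.min()+row.max())/2];return round((a.min()+a.max())/2,2),round(np.radians(np.ptp(a))*r*1000,1)
f=lambda n:cv2.imread(n).astype(np.float32)
T0=f("pics/top0.png");S0=f("pics/scene0.png")
for r in(.075,.085,.095,.105,.115,.12):print(r,"pointer top",prof(t,T0,r,.02,198,225),"scene",prof(s,S0,r,.02,198,225),"| pipe top",prof(t,t["image"].astype(np.float32),r,.064,190,235) if r<.11 else "")
```

```text
0.075 pointer top (np.float64(211.5), np.float64(17.0)) scene (np.float64(205.88), np.float64(4.3)) | pipe top (np.float64(212.5), np.float64(26.2))
0.085 pointer top (np.float64(211.5), np.float64(16.3)) scene (np.float64(210.0), np.float64(15.6)) | pipe top (np.float64(212.38), np.float64(26.3))
0.095 pointer top (np.float64(211.38), np.float64(16.2)) scene (np.float64(210.38), np.float64(16.2)) | pipe top (np.float64(212.12), np.float64(26.1))
0.105 pointer top (np.float64(211.38), np.float64(16.0)) scene (np.float64(210.38), np.float64(16.0)) | pipe top (np.float64(212.0), np.float64(28.4))
0.115 pointer top (np.float64(211.25), np.float64(16.1)) scene (np.float64(210.38), np.float64(17.6)) | pipe top 
0.12 pointer top (np.float64(211.12), np.float64(16.2)) scene (np.float64(210.5), np.float64(17.8)) | pipe top
```

Run:
```python
from h import *
t=capture("top");s=capture("scene");ax=np.array([.4565,-.310])
def prof(c,im,r,z,lo,hi,half):
  q0=np.radians(211.3);u=np.array([np.cos(q0),np.sin(q0)]);n=np.array([-u[1],u[0]])
  W=np.arange(-half,half,.0005);row=[]
  for w in W:
    p=pix(c,np.r_[ax+r*u+w*n,z]);row.append(cv2.getRectSubPix(im,(1,1),tuple(map(float,p)))[0,0].sum()/3)
  row=cv2.GaussianBlur(np.array(row).reshape(1,-1),(0,0),2)[0];g=np.gradient(row);l=W[g.argmax()];h=W[g.argmin()]
  return [round(float(v)*1000,1) for v in(l,h,(l+h)/2)]
f=lambda n:cv2.imread(n).astype(np.float32)
T0=f("pics/top0.png");S0=f("pics/scene0.png")
T1=t["image"].astype(np.float32)
for r in(.075,.085,.09,.095,.105):print(r,"ptr",prof(t,T0,r,.02,0,0,.016),"pipe",prof(t,T1,r,.064,0,0,.025),"S ptr",prof(s,S0,r,.02,0,0,.016))
for r in(.108,.11,.112):print(r,"bead",prof(t,T1,r,.064,0,0,.026))
```

```text
0.075 ptr [-8.5, 9.0, 0.3] pipe [-12.5, 15.0, 1.3] S ptr [-9.5, -5.0, -7.2]
0.085 ptr [-8.0, 8.5, 0.3] pipe [-12.5, 15.5, 1.5] S ptr [-10.0, 6.0, -2.0]
0.09 ptr [-8.5, 8.5, 0.0] pipe [-12.5, 15.0, 1.3] S ptr [-10.0, 5.5, -2.2]
0.095 ptr [-8.5, 8.0, -0.2] pipe [-13.0, 14.5, 0.8] S ptr [-10.0, 7.0, -1.5]
0.105 ptr [-8.0, 8.5, 0.3] pipe [-13.0, 18.0, 2.5] S ptr [-9.5, 6.0, -1.7]
0.108 bead [-16.0, 18.0, 1.0]
0.11 bead [-14.0, 17.0, 1.5]
0.112 bead [-12.5, 16.5, 2.0]
```

Run:
```python
from h import *
s=read_state();p=s["position"];y=np.degrees(np.arctan2(s["tcp_rot"][1][1],s["tcp_rot"][0][1]));print(p,y)
print(rel(p,y,(.5467,-.262,.23),-51.6))
a=np.array([.496,-.302]);r=.065
P=lambda th:np.r_[a+r*np.array([np.cos(np.radians(th)),np.sin(np.radians(th))]),.1]
for k in(4,8,12,16,20,24,28,32):print(k,rel(P(38.4),-51.6,P(38.4-k),-51.6-k))
```

```text
[ 0.4184378  -0.05656998  0.25027804] -58.74325994082261
([0.01, 0.807, 0.068], 'rz', np.float64(-0.159))
4 ([-0.001, 0.015, 0.0], 'rz', 0.089)
8 ([-0.002, 0.03, 0.0], 'rz', 0.178)
12 ([-0.005, 0.045, 0.0], 'rz', 0.267)
16 ([-0.008, 0.06, 0.0], 'rz', 0.356)
20 ([-0.013, 0.074, 0.0], 'rz', 0.444)
24 ([-0.019, 0.088, 0.0], 'rz', 0.533)
28 ([-0.025, 0.102, 0.0], 'rz', 0.622)
32 ([-0.033, 0.115, 0.0], 'rz', 0.711)
```

Call:
step_arm:
  steps:
    - [0.01,0.807,0.068,0,0,-0.159,-1]
    - [0.01,0.807,0.068,0,0,-0.159,-1]
    - [0.01,0.807,0.068,0,0,-0.159,-1]
    - [0.01,0.807,0.068,0,0,-0.159,-1]
    - [0.01,0.807,0.068,0,0,-0.159,-1]
    - [0.01,0.807,0.068,0,0,-0.159,-1]
    - [0.01,0.807,0.068,0,0,-0.159,-1]
    - [0.01,0.807,0.068,0,0,-0.159,-1]

```text
time_s: 12.8
position: [0.5469, -0.2635, 0.2288]
tcp_rot: [[0.785, 0.62, -0.001], [0.62, -0.785, 0.001], [-0.0, -0.001, -1.0]]
force: [-0.4, 0.9, 0.8]
opening: 0.996
grasp_force: 0.0
```

Call:
step_arm:
  steps:
    - [0,0,0.0,0,0,0,-1]
    - [0,0,0.1,0,0,0,-1]
    - [0,0,0.2,0,0,0,-1]
    - [0,0,0.3,0,0,0,-1]
    - [0,0,0.383,0,0,0,-1]
    - [0,0,0.383,0,0,0,-1]
    - [0,0,0.383,0,0,0,0]
    - [0,0,0.383,0,0,0,0]

```text
time_s: 13.47
position: [0.5476, -0.2604, 0.1168]
tcp_rot: [[0.782, 0.623, 0.002], [0.623, -0.782, -0.001], [0.001, 0.002, -1.0]]
force: [0.1, -0.3, 1.3]
opening: 0.92
grasp_force: 0.0
```

Call:
step_arm:
  steps:
    - [0,0,0,0,0,0,0.5]
    - [0,0,0,0,0,0,0.5]
    - [0,0,0,0,0,0,0.5]
    - [0,0,0,0,0,0,0.5]
    - [0,0,0,0,0,0,1]
    - [0,0,0,0,0,0,1]
    - [0,0,0,0,0,0,1]
    - [0,0,0,0,0,0,1]

```text
time_s: 14.13
position: [0.5471, -0.2605, 0.1152]
tcp_rot: [[0.782, 0.623, -0.0], [0.623, -0.782, 0.0], [-0.0, -0.0, -1.0]]
force: [0.4, -0.6, 0.0]
opening: 0.324
grasp_force: 0.0
```

Not gripped yet, so I'll let it close for longer and then turn.

Call:
step_arm:
  steps:
    - [0,0,0,0,0,0,1]
    - [0,0,0,0,0,0,1]
    - [0,0,0,0,0,0,1]
    - [0,0,0,0,0,0,1]
    - [0,0.015,0,0,0,0.089,1]
    - [-0.002,0.03,0,0,0,0.178,1]
    - [-0.005,0.045,0,0,0,0.267,1]
    - [-0.008,0.06,0,0,0,0.356,1]

```text
time_s: 14.8
position: [0.5566, -0.2757, 0.1152]
tcp_rot: [[0.925, 0.381, -0.0], [0.381, -0.925, 0.001], [-0.0, -0.001, -1.0]]
force: [-0.1, 0.4, 1.0]
opening: 0.198
grasp_force: 30.3
```

Call:
step_arm:
  steps:
    - [0,0.008,0,0,0,0.045,1]
    - [0,0.015,0,0,0,0.089,1]
    - [-0.001,0.023,0,0,0,0.133,1]
    - [-0.002,0.03,0,0,0,0.178,1]
    - [-0.003,0.038,0,0,0,0.222,1]
    - [-0.005,0.045,0,0,0,0.267,1]
    - [-0.008,0.06,0,0,0,0.356,1]
    - [-0.008,0.06,0,0,0,0.356,1]

```text
time_s: 15.47
position: [0.5617, -0.2938, 0.1152]
tcp_rot: [[0.994, 0.112, 0.001], [0.112, -0.994, 0.0], [0.001, 0.0, -1.0]]
force: [1.9, -1.4, -2.0]
opening: 0.196
grasp_force: 30.0
```

Call:
step_arm:
  steps:
    - [0,0.008,0,0,0,0.045,1]
    - [0,0.015,0,0,0,0.089,1]
    - [-0.001,0.023,0,0,0,0.133,1]
    - [-0.002,0.03,0,0,0,0.178,1]
    - [-0.003,0.038,0,0,0,0.222,1]
    - [-0.005,0.045,0,0,0,0.267,1]
    - [-0.007,0.053,0,0,0,0.311,1]
    - [-0.008,0.06,0,0,0,0.356,1]

```text
time_s: 16.13
position: [0.5615, -0.3108, 0.1152]
tcp_rot: [[0.986, -0.165, 0.001], [-0.165, -0.986, 0.001], [0.001, -0.002, -1.0]]
force: [2.3, 2.3, -1.4]
opening: 0.198
grasp_force: 30.3
```

Call:
step_arm:
  steps:
    - [0,0.004,0,0,0,0.022,1]
    - [0,0.008,0,0,0,0.045,1]
    - [0,0.011,0,0,0,0.06,1]
    - [0,0.011,0,0,0,0.06,1]
    - [0,0.011,0,0,0,0.06,1]

```text
time_s: 16.55
position: [0.5609, -0.3143, 0.1152]
tcp_rot: [[0.977, -0.211, 0.001], [-0.211, -0.977, 0.001], [0.001, -0.001, -1.0]]
force: [5.4, 1.9, -1.5]
opening: 0.196
grasp_force: 30.1
```

Call:
step_arm:
  steps:
    - [0,0.006,0,0,0,0.02,1]
    - [0,0.012,0,0,0,0.04,1]
    - [0,0.016,0,0,0,0.06,1]
    - [0,0.016,0,0,0,0.06,1]

```text
time_s: 16.88
position: [0.5605, -0.3157, 0.1152]
tcp_rot: [[0.966, -0.258, 0.002], [-0.258, -0.966, 0.007], [-0.0, -0.007, -1.0]]
force: [7.0, 9.8, 0.8]
opening: 0.199
grasp_force: 30.5
```

Run:
```python
from h import *
s=read_state();print(s["position"],s["force"],s["moment"])
```

```text
[ 0.56045411 -0.3156705   0.11518514] [6.98513248 9.81064869 0.82656719] [ 1.61536985 -1.07055575  0.46224551]
```

Call:
step_arm:
  steps:
    - [0,0.008,0,0,0,0,1]
    - [0,0.016,0,0,0,0,1]
    - [0,0.016,0,0,0,0,1]
    - [0,0.016,0,0,0,0,1]

```text
time_s: 17.22
position: [0.5603, -0.3159, 0.1152]
tcp_rot: [[0.966, -0.258, 0.003], [-0.258, -0.966, 0.014], [-0.001, -0.014, -1.0]]
force: [11.4, 19.7, 2.0]
opening: 0.2
grasp_force: 30.2
```

Call:
step_arm:
  steps:
    - [0,0.01,0,0,0,0,1]
    - [0,0.015,0,0,0,0,1]
    - [0,0.015,0,0,0,0,1]
    - [0,0.015,0,0,0,0,1]

```text
time_s: 17.55
position: [0.5601, -0.3161, 0.1151]
tcp_rot: [[0.966, -0.26, 0.004], [-0.26, -0.965, 0.021], [-0.002, -0.021, -1.0]]
force: [15.0, 28.0, 4.9]
opening: 0.202
grasp_force: 30.0
```

Call:
step_arm:
  steps:
    - [0,-0.015,0,0,0,0,1]
    - [0,-0.033,0,0,0,0,1]
    - [0,-0.033,0,0,0,0,1]
    - [0,-0.033,0,0,0,0,-0.2]
    - [0,-0.033,0,0,0,0,-0.2]
    - [0,-0.033,0,0,0,0,-0.2]
    - [0,-0.033,0,0,0,0,-0.2]
    - [0,-0.033,0,0,0,0,-0.2]

```text
time_s: 18.22
position: [0.5587, -0.3199, 0.1152]
tcp_rot: [[0.966, -0.258, -0.001], [-0.258, -0.966, -0.0], [-0.001, 0.0, -1.0]]
force: [0.7, 0.1, -0.5]
opening: 0.495
grasp_force: 0.0
```

Call:
step_arm:
  steps:
    - [0,0,-0.1,0,0,0,-0.2]
    - [0,0,-0.2,0,0,0,-0.2]
    - [0,0,-0.3,0,0,0,-0.2]
    - [0,0,-0.4,0,0,0,-0.2]
    - [0,-0.4,-0.45,0,0,0,-0.2]
    - [0,-0.9,-0.45,0,0,0,-0.2]
    - [0,-0.9,-0.45,0,0,0,-0.2]
    - [0,-0.9,-0.45,0,0,0,-0.2]

```text
time_s: 18.88
position: [0.6019, -0.158, 0.2463]
tcp_rot: [[0.966, -0.26, 0.0], [-0.26, -0.966, -0.001], [0.0, 0.001, -1.0]]
force: [0.9, 0.3, -0.5]
opening: 0.598
grasp_force: 0.0
```

Call:
step_arm:
  steps:
    - [-0.4,-0.4,-0.1,0,0,0,-0.2]
    - [-0.4,-0.4,-0.1,0,0,0,-0.2]
    - [-0.4,-0.4,-0.1,0,0,0,-0.2]
    - [-0.4,-0.4,-0.1,0,0,0,-0.2]
    - [-0.4,-0.4,-0.1,0,0,0,-0.2]
    - [-0.4,-0.4,-0.1,0,0,0,-0.2]

```text
time_s: 19.38
position: [0.5155, -0.01, 0.2766]
tcp_rot: [[0.967, -0.255, -0.0], [-0.255, -0.967, -0.0], [-0.0, 0.0, -1.0]]
force: [0.3, -0.8, 0.6]
opening: 0.603
grasp_force: 0.0
```

Run:
```python
from h import *
i=np.hstack([cv2.resize(capture("top")["image"][170:300,305:405,::-1],None,fx=3.5,fy=3.5,interpolation=3),cv2.resize(capture("scene")["image"][160:290,295:420,::-1],None,fx=3.5,fy=3.5,interpolation=3)])
cv2.imwrite("pics/t4.png",i)
```

```text
(no output)
```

View pics/t4.png

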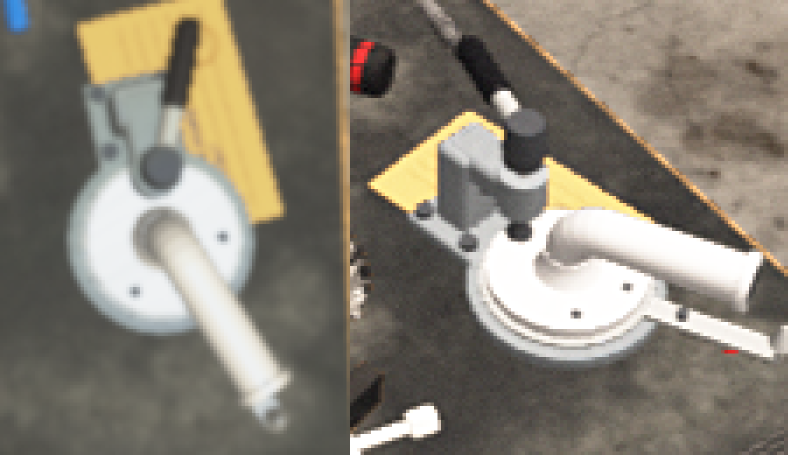

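The lever is back at its right-hand stop, with the grip tip at (187,20). The bead centre, about (265,388), hasn't moved since the push and still lies over the cone. The bystanders that can be seen look unmoved, and the arm is clear of everything. I'm handing in.

```bash
python3 -c "
from rig import *
print(hand_in())"
```

```text
the job is handed in; nothing more can be done
None
```

The job is handed in: I backed the lever off about 0.85 rad, turned the elbow to about 211.3° (pointer at about 211°, to within roughly 1°), and pushed the lever back clockwise to its stop under 28 N, without touching the pointer or the things lying around.

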